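# True up a stretcher-bar corner with an assembly square and hold it

### The arm

A 6-joint arm with a two-finger parallel gripper is mounted at the origin on the work surface. World frame = base frame: x ahead of the robot, y to its left, z up, the work surface at z = 0. Lengths are in m, angles in rad, forces in N, time in s.
With the tool pointing down it reaches from about 0.35 to 0.875 m from the base axis. Payload 15.5 kg.
Tool frame: the origin (TCP) lies on the centre line of the jaws, within the pads' length; the fingertips stand 14 mm ahead of it and the grasp point (between the pads) lies 5 mm behind it; z points along the fingers, y is the line along which they close (so a half turn about z gives the same grasp; the last joint's range is limited). The gripper opens to 85 mm and grips with 20 to 120 N. Pads are 22 mm wide; open, the fingers measure 114 mm over their backs; the gripper's body (76 mm by 85 mm) begins 54 mm behind the grasp point. The pads swing forward as they close: fully open they stand 13 mm farther back than shut.
Start: joints at [-1.341, 0.494, 1.345, -0, 1.302, -0.096], TCP at [0.199, -0.592, 0.245] pointing down, gripper open.
Joint ranges: [-2.91, 2.91], [-0.82, 2.16], [0.22, 2.67], [-1.22, 4.37], [0.12, 2.79], [-3.08, 3.08]. Speed limits (rad/s): [1.89, 1.89, 2.57, 3.01, 3.01, 3.01].

### API

Orientations are given as a rotation vector (axis times angle).
In Python, from cell import arm gives the robot as it stands. The module is installed in compiled form; this text tells all that it offers. Calls block until the motion is done:
- arm.move_to(position, orientation): joint-space move of the TCP to a pose.
- arm.move_straight(position, ori=None, feed=0.15): straight line of the TCP; ori=None keeps the orientation; feed is the mean speed in m/s.
- arm.move_joints(angles): joint-space move.
- arm.command_gripper(opening): opening from 0.0 (shut) to 1.0 (fully open); the grip force is fixed at half the most; returns when the fingers have stopped.
- arm.hold(seconds).
- arm.solve_ik(position, orientation): joint angles nearest the present ones, or None.
- arm.state(): the state.
- arm.snapshot(name): name is "scene" or "top" or "wrist"; returns the picture (400x640x3 uint8, red, green, blue); there is no depth.
- arm.calibration(name): a dict with "K" (3x3 intrinsics, pixels), "cam_to_world" (4x4, takes a point from camera to world coordinates). Camera axes: x right, y down, z forward; pixel columns grow to the right and rows downward; lengths in m; the calibration is good to about 2 mm. A picture is of the moment at which its call begins: read the wrist's pose just before it. calibration takes no time and is no camera call; for the wrist camera it gives the pose at the moment of the call.
A pose or a line that the arm cannot do raises arm.PlanningError and nothing moves.
- arm.sign_off(): hands the job in; it is judged then, once.
Trained networks look in the newest picture that a camera, given by its name, has taken for a name from the list of things; names that differ only in an ending like _2 or _b are one class to them, and where a whole thing is asked for, a point or a joint stands for the part that bears it (a point fixed in the world has none). Each returns a list of dicts, best first, with "conf" (0 to 1); they miss things now and then, are a little off and sometimes report something else, mostly with a low value. They report only what shows in the picture. A call takes as long as a camera call. They do not tell look-alikes from the thing itself.
- arm.search_frame(label, camera): "rect" ([left, top, width, height] in pixels, round what is visible of it).
The state is a dict: "t": time; "qpos": joint angles; "qd": joint speeds; "effort": joint torques, N m; "tcp_pos": TCP position; "ee_rot": TCP orientation; "ft_force": force on the tool from outside, world axes, zero at the start; "torque": the same for the moment, N m; "grip_width": opening from 0.0 (shut) to 1.0 (fully open); "grip_force": force on a finger pad.
Only numpy, scipy, OpenCV 4.12 (cv2) and the standard library are available. Lean on these libraries where they do the work, as an engineer would, in place of code of your own. Each camera call takes 0.05 s, during which the arm holds its last target. There are 200 camera calls.

### The job

The corner of the canvas stretcher on the squaring board has racked a little too tight: pick up the blue assembly square, lay it flat on the board inside the corner and press its right angle home with firm hand pressure, so that its two legs lie flush against both wooden bars and the loose bar is pushed out to a true right angle. Finish while still holding the square there with the gripper, pressing on both bars, as you would for a colleague who is about to staple the joint; do not let go, and leave the ink bottles and the brush cup where they stand.

Things in the scene. Friction and masses are not known exactly. Their poses are not given: they have to be found in the camera images.
- corner (a point): inside corner of the stretcher, where the inner faces of the two bars meet, at the top of the board. x points across fixed bar_a, y across bar_b (both outwards), z up; the inside is at -x -y. The dark brown board is fixed to the table, 9 mm thick, and reaches 260 mm to -x, 100 mm to +x, 270 mm to -y, 60 mm to +y of this point
- bar_a: fixed pine bar, 40 mm wide, 19 mm thick, top 28 mm above the table. Origin and axes as corner; it runs 250 mm to -y, its inner face is the plane x = 0. Two low toggle clamps with red handles hold it from outside; they rise at most 25 mm above the bar and stay clear of the inside (x below 10 mm)
- bar_b: loose pine bar, 40 mm wide, 19 mm thick, on the board. Origin at corner; it runs 250 mm along its own -x, inner face = its own plane y = 0. It turns about the upright line through its origin: at first it leans 2 to 6 degrees into the inside; with the corner true its axes are parallel to bar_a's. The mitre is stiff and stays where left, yields to about 3 N at 130 mm from the corner
- square: blue aluminium triangle lying on the table, 22 mm high, 0.25 to 0.4 kg, open in the middle: two legs 150 mm long, 12 mm wide, at right angles, and a 12 mm brace at 45 degrees along the long side. Origin: middle of the long side, underside. Its working faces are its planes x = +75 mm (for bar_a) and y = +75 mm (for bar_b); axes parallel to corner when home
- heel (a point): right-angled outer corner of the square, where its two working faces would meet (the metal is cut back 5 mm there), on the underside, at x = y = +75 mm of the square; axes as the square
- grip (a point): middle of the brace, 11 mm above the underside, at x = y = +4.3 mm of the square, axes as the square. The brace is 12 mm thick here across the line towards the heel, and can be pinched from above along that line; 70 mm of free room towards the heel, open on the other side
- ink_blue: bystander: blue ink dropper bottle, 31 mm across, 82 mm high; origin at the centre of its underside
- ink_violet: bystander: violet ink dropper bottle, 31 mm across, 82 mm high; origin at the centre of its underside
- brush_cup: bystander: black paper cup with brushes, 80 mm across at the rim, 95 mm high, 150 mm with the brushes; origin at the centre of its underside
Things that resemble listed ones, but are neither listed nor needed, are in the scene too. There is more than one size of the square; the one meant has the size given above.

How it is judged:
By the outcome, as a careful person would: the job done as asked, in the order asked, and still so for the second after the job is handed in, while the arm keeps its last pose, push and grip.
It also fails if it takes over 54 s, if anything falls off the work surface, if the arm or the gripper's body presses on something with over 40 N, if the wrist force passes 120 N, or if a joint passes its speed limit or range.

## Working session

There is one attempt and no reset: what is moved stays moved. The work goes in short steps, each a Python script; the robot and the scene stay as the last script left them, time stands still between calls to the robot, and variables do not carry over. Pictures are saved under pics/ and viewed, at most 10 in all, crops included, and the job is handed in when it is done.

```bash
mkdir -p pics; ls
python3 - <<'E'
from cell import arm
import cv2,numpy as np
for n in ("top","scene"):
    im=arm.snapshot(n); cv2.imwrite(f"pics/{n}0.png",im[:,:,::-1])
    c=arm.calibration(n); print(n,np.round(c["K"],1).tolist(),np.round(c["cam_to_world"],4).tolist())
    for l in ("square","bar_a","bar_b","ink_blue","ink_violet","brush_cup"):
        print(l,[(np.round(d["rect"]).astype(int).tolist(),round(d["conf"],2)) for d in arm.search_frame(l,n)])
print(arm.state()["t"])
E
```

```text
pics
top [[404.1, 0.0, 316.8], [0.0, 404.1, 195.6], [0.0, 0.0, 1.0]] [[0.0205, -0.9971, 0.0726, 0.4394], [-0.9998, -0.0208, -0.0025, -0.0082], [0.004, -0.0725, -0.9974, 1.0059], [0.0, 0.0, 0.0, 1.0]]
square [([385, 157, 54, 82], 0.63), ([366, 274, 106, 94], 0.58)]
bar_a [([172, 142, 23, 120], 0.75), ([183, 141, 120, 34], 0.6)]
bar_b [([172, 142, 23, 120], 0.75), ([183, 141, 120, 34], 0.6)]
ink_blue [([351, 90, 14, 17], 0.65)]
ink_violet [([373, 118, 12, 17], 0.46)]
brush_cup [([435, 79, 45, 47], 0.68)]
scene [[372.2, 0.0, 312.0], [0.0, 372.2, 203.2], [0.0, 0.0, 1.0]] [[0.1383, 0.5314, -0.8358, 1.2535], [0.9903, -0.0608, 0.1253, -0.1595], [0.0157, -0.845, -0.5346, 0.5458], [0.0, 0.0, 0.0, 1.0]]
square [([209, 205, 46, 59], 0.74), ([186, 156, 83, 42], 0.66)]
bar_a [([353, 228, 130, 18], 0.91), ([420, 180, 61, 56], 0.62)]
bar_b [([353, 228, 130, 18], 0.91), ([420, 180, 61, 56], 0.62)]
ink_blue [([291, 272, 16, 36], 0.76), ([421, 182, 62, 54], 0.68), ([353, 226, 129, 22], 0.53)]
ink_violet [([265, 252, 15, 35], 0.89), ([421, 180, 64, 58], 0.61)]
brush_cup [([145, 231, 50, 85], 0.66)]
0.7
```

View pics/top0.png

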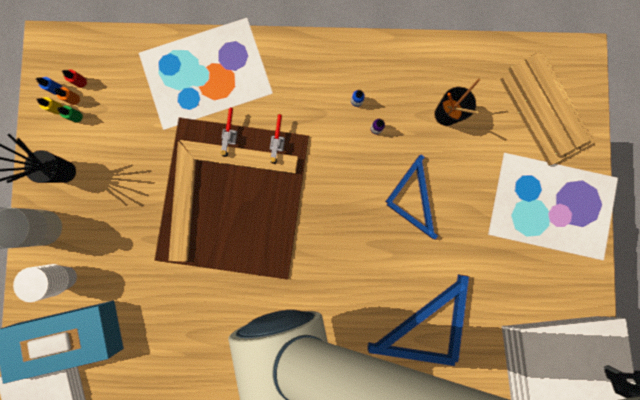

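View pics/scene0.png

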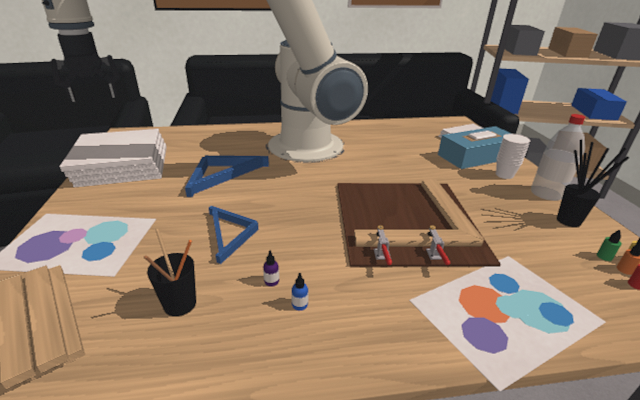

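The top view shows two blue squares. The small one, at (388..437, 157..238), has legs of about 60 px ≈ 150 mm and is the target. The one at (370..468, 277..362) is larger. bar_a is the clamped bar, from (193,157) to the right, and bar_b runs down on the left. Next I'll look with the wrist camera.

```bash
cat > h.py <<'E'
from cell import arm
import cv2,numpy as np
from scipy.spatial.transform import Rotation as R
def ray(c,px,z):
    K,T=c["K"],np.array(c["cam_to_world"]); px=np.atleast_2d(px).astype(float)
    d=(T[:3,:3]@np.linalg.inv(K)@np.c_[px,np.ones(len(px))].T).T
    return (T[:3,3]+d*((z-T[2,3])/d[:,2])[:,None])[:,:2]
def proj(c,P):
    T=np.linalg.inv(c["cam_to_world"]); q=(T[:3,:3]@np.asarray(P).T).T+T[:3,3]; q=(c["K"]@q.T).T
    return q[:,:2]/q[:,2:]
def down(yaw):  # tool pointing down, tool y along world angle yaw
    y=np.array([np.cos(yaw),np.sin(yaw),0]); z=np.array([0,0,-1.]); x=np.cross(y,z)
    return R.from_matrix(np.c_[x,y,z]).as_rotvec()
E
python3 - <<'E'
from h import *
c=arm.calibration("top")
print("sq",ray(c,[[388,202],[421,157],[437,238]],.022).round(3).tolist())
print("corner/a end/b end",ray(c,[[193,157],[298,172],[187,261]],.028).round(3).tolist())
s=arm.state(); r=R.from_rotvec(s["ee_rot"]).as_matrix(); print(r.round(2).tolist())
T=arm.calibration("wrist")["cam_to_world"]; print("cam in tool", (r.T@(T[:3,3]-s["tcp_pos"])).round(3),(r.T@T[:3,:3]).round(2).tolist())
E
```

```text
sq [[0.499, -0.185], [0.612, -0.265], [0.414, -0.304]]
corner/a end/b end [[0.599, 0.293], [0.567, 0.036], [0.347, 0.297]]
[[0.95, 0.32, 0.0], [0.32, -0.95, -0.0], [-0.0, 0.0, -1.0]]
cam in tool [ 0.078 -0.001 -0.129] [[-0.0, -0.95, -0.3], [1.0, -0.0, -0.0], [-0.0, -0.3, 0.95]]
```

Run:
```python
from h import *
import pickle
out={}
for n,p,yaw in (("corner",[.49,.18,.25],38),("square",[.51,-.255,.2],98)):
    arm.move_to(p,down(np.radians(yaw)))
    c=arm.calibration("wrist"); im=arm.snapshot("wrist"); out[n]=(c,im)
    cv2.imwrite(f"pics/{n}1.png",im[:,:,::-1])
    print(n,arm.state()["qpos"].round(2) if hasattr(arm.state()["qpos"],"round") else arm.state()["qpos"],c["K"].round(1).tolist(),arm.state()["t"], np.round(arm.state()["ft_force"],2))
pickle.dump(out,open("v.pkl","wb"))
```

```text
corner [ 0.24  0.34  1.59 -0.    1.21 -0.43] [[277.6, 0.0, 318.2], [0.0, 277.6, 204.6], [0.0, 0.0, 1.0]] 3.65 [-0.04  0.33  0.4 ]
square [-0.57  0.47  1.54  0.    1.14 -2.28] [[277.6, 0.0, 318.2], [0.0, 277.6, 204.6], [0.0, 0.0, 1.0]] 5.3917 [-0.78 -0.63 -0.4 ]
```

View pics/corner1.png

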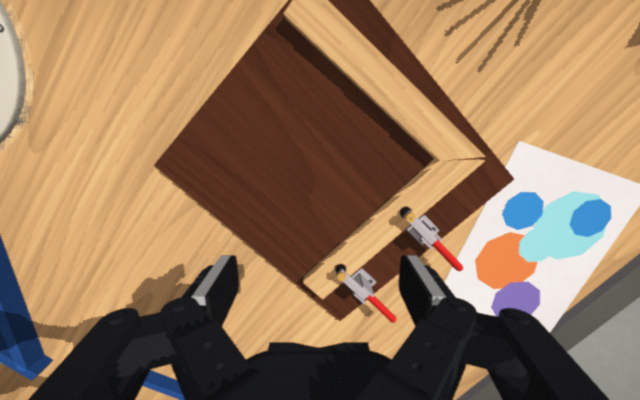

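View pics/square1.png

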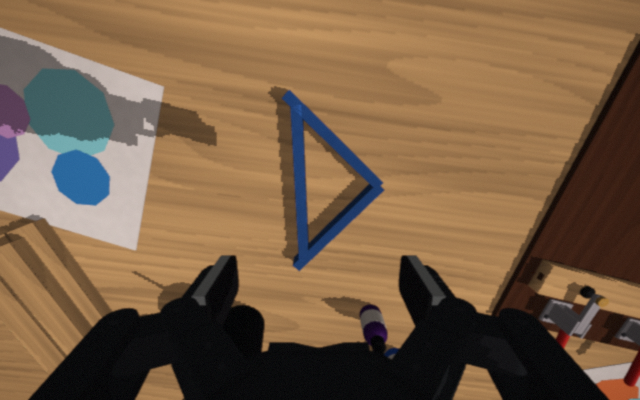

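```bash
cat > fit.py <<'E'
from h import *
import pickle
from scipy.optimize import minimize
out=pickle.load(open("v.pkl","rb"))
O=np.array([[75,70],[70,75],[-75,75],[75,-75]])/1e3; H=np.array([[63,63],[63,-46.03],[-46.03,63]])/1e3
def ren(c,p,S=4):
    ca,sa=np.cos(p[2]),np.sin(p[2]); M=np.array([[ca,-sa],[sa,ca]])
    f=lambda V,z: (proj(c,np.c_[V@M.T+p[:2],np.full(len(V),z)])+.5)*16
    m=np.zeros((400,640),np.uint8); 
    poly=lambda q:cv2.fillConvexPoly(np.zeros((400,640),np.uint8),q.round().astype(np.int32).reshape(-1,1,2),255,cv2.LINE_AA,4)
    hull=poly(cv2.convexHull(np.r_[f(O,0),f(O,.022)].astype(np.float32)))
    hole=cv2.min(poly(f(H,0)),poly(f(H,.022)))
    return cv2.GaussianBlur((hull-cv2.min(hull,hole)).astype(np.float32)/255,(0,0),1.5)
def fit(c,im,box,p0):
    hsv=cv2.cvtColor(im,cv2.COLOR_RGB2HSV); b=((hsv[...,0]>100)&(hsv[...,0]<125)&(hsv[...,1]>120)).astype(np.float32)
    w=np.zeros_like(b); x,y,X,Y=box; w[y:Y,x:X]=1; b=cv2.GaussianBlur(b*w,(0,0),1.5)
    best=min((minimize(lambda p:((ren(c,p)-b)**2*w).sum(),p0+np.array(d),method="Nelder-Mead",options=dict(initial_simplex=p0+np.array(d)+np.array([[0,0,0],[.01,0,0],[0,.01,0],[0,0,.1]]),xatol=1e-5,fatol=1e-3)) for d in ([0,0,0],[0,0,.05],[.005,-.005,-.05])),key=lambda r:r.fun)
    return best.x,best.fun,b.sum()
if __name__=="__main__":
    p0=np.array([.513,-.285,np.radians(98-45)])
    for c,im,box in ((*out["square"],(255,75,400,285)),(arm.calibration("top"),cv2.imread("pics/top0.png")[:,:,::-1].copy(),(370,145,450,250))):
        p,f,n=fit(c,im,box,p0); print(p.round(4),np.degrees(p[2]).round(2),round(f,1),round(n))
    im=out["corner"][1][0:320,270:510]; cv2.imwrite("pics/crop.png",cv2.resize(im[:,:,::-1],None,fx=1.87,fy=1.87,interpolation=cv2.INTER_CUBIC))
E
python3 fit.py
```

```text
[ 0.5161 -0.2806  0.9495] 54.4 221.2 4094
[ 0.5169 -0.2807  0.951 ] 54.49 76.9 910
```

View pics/crop.png

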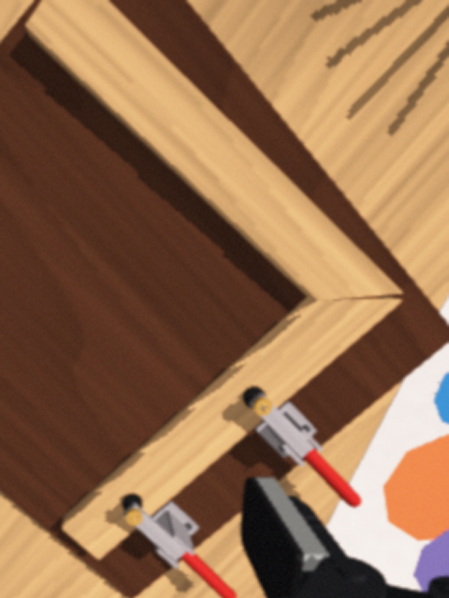

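```bash
cat > edge.py <<'E'
from h import *
import pickle
from scipy.ndimage import map_coordinates
out=pickle.load(open("v.pkl","rb"))
def edge(im,a,b,lo=.12,hi=.88,n=60,w=7):
    g=cv2.GaussianBlur(im.max(axis=2).astype(np.float32),(0,0),.7); a,b=np.array(a,float),np.array(b,float)
    d=(b-a)/np.linalg.norm(b-a); nn=np.array([-d[1],d[0]]); s=np.arange(-w,w+.01,.25)
    P=a+np.linspace(lo,hi,n)[:,None]*(b-a); Q=P[:,None]+s[:,None]*nn
    pr=map_coordinates(g,[Q[...,1],Q[...,0]],order=1); k=np.abs(np.gradient(pr,axis=1)).argmax(1)
    return P+s[k][:,None]*nn
def line(p):  # robust line in world
    for _ in range(6):
        vx,vy,x,y=cv2.fitLine(p.astype(np.float32)*1000,cv2.DIST_HUBER,0,.01,.01).ravel(); r=np.abs((p[:,0]*1000-x)*vy-(p[:,1]*1000-y)*vx)
        p=p[r<max(1.0,2.5*np.median(r))]
    return np.array([x,y])/1000,np.array([vx,vy]),r.std(),len(p)
def meet(l,m):
    t=np.linalg.solve(np.c_[l[1],-m[1]],m[0]-l[0]); return l[0]+t[0]*l[1]
if __name__=="__main__":
    c,im=out["corner"]; ct=arm.calibration("top"); it=cv2.imread("pics/top0.png")[:,:,::-1].copy()
    for n,cc,i,A,B in (("wrist",c,im,[(437,160),(303,278)],[(437,160),(285,22)]),("top",ct,it,[(193,159),(298,173)],[(193,159),(187,261)])):
        L=[line(ray(cc,edge(i,*e),.028)) for e in (A,B)]
        ang=[np.degrees(np.arctan(l[1][1]/l[1][0])) for l in L]
        print(n,"corner",meet(*L).round(4),"a dir",ang[0],"b dir",ang[1],[(round(l[2],2),l[3]) for l in L])
    # board outline: corner true frame: left/back edges
    for n,cc,i,A,B in (("wrist",c,im,[(157,165),(335,318)],[(157,165),(285,25)]),("top",ct,it,[(310,137),(290,277)],[(156,260),(290,278)])):
        L=[line(ray(cc,edge(i,*e),.009)) for e in (A,B)]
        print(n,"board",meet(*L).round(4),[np.degrees(np.arctan2(l[1][1],l[1][0])).round(2) for l in L],[(round(l[2],2),l[3]) for l in L])
E
python3 edge.py
```

```text
wrist corner [0.5961 0.292 ] a dir 83.0592 b dir -2.5581443 [(np.float64(0.25), 33), (np.float64(0.18), 60)]
top corner [0.5944 0.2895] a dir 83.26056 b dir -2.5460742 [(np.float64(0.23), 53), (np.float64(0.28), 42)]
wrist board [0.3021 0.0564] [np.float32(-6.76), np.float32(80.29)] [(np.float64(0.28), 46), (np.float64(0.25), 32)]
top board [0.3055 0.0478] [np.float32(-6.36), np.float32(83.16)] [(np.float64(0.34), 46), (np.float64(0.21), 53)]
```

Run:
```python
from h import *
o=down(np.radians(99.45)); g=np.array([.5155,-.2747])
arm.move_to([*g,.10],o); arm.move_straight([*g,.017],feed=.1)
s=arm.state(); print("pre",np.round(s["ft_force"],1),s["tcp_pos"])
arm.command_gripper(0.0); s=arm.state(); print("grip",s["grip_width"]*85,s["grip_force"],np.round(s["ft_force"],1))
arm.move_straight([*g,.17],feed=.15); s=arm.state(); print("lift",s["grip_width"]*85,np.round(s["ft_force"],1))
yaw=-6.9; M=np.array([[np.cos(np.radians(yaw)),-np.sin(np.radians(yaw))],[np.sin(np.radians(yaw)),np.cos(np.radians(yaw))]])
t=np.array([.595,.291])+M@np.array([-.0707-.012,-.0707-.022])
arm.move_to([*t,.15],down(np.radians(yaw+45))); arm.hold(.3)
s=arm.state(); print(s["t"],s["grip_width"]*85,np.round(s["ft_force"],2),np.round(s["torque"],2),s["tcp_pos"])
im=arm.snapshot("wrist"); cv2.imwrite("pics/held.png",im[:,:,::-1])
```

```text
pre [ 1.4 -1.5  0.3] [ 0.51586432 -0.274942    0.01760521]
grip 10.374636584456315 59.508140087127686 [-1.2  1.   5.5]
lift 10.328274003342639 [ 0.  -0.1 -2.1]
10.775 10.599158897041539 [-0.74  1.09 -3.35] [-0.04  0.07 -0.03] [0.50192516 0.20855511 0.14998772]
```

View pics/held.png

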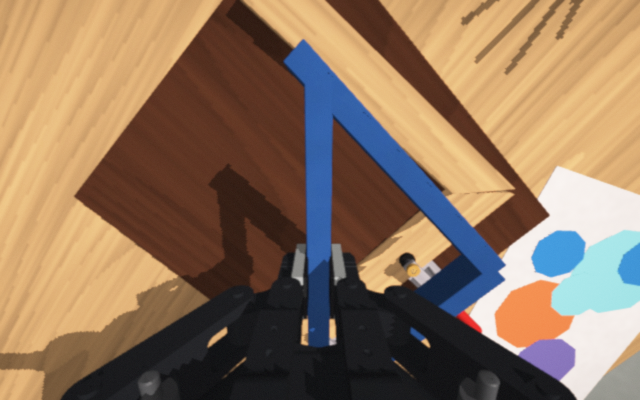

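The square is held firmly and level, with its heel towards the inner corner. Next I lower it inside the corner under force control.

```bash
cat >> h.py <<'E'
YAW=np.radians(-6.9); M=np.array([[np.cos(YAW),-np.sin(YAW)],[np.sin(YAW),np.cos(YAW)]]); C=np.array([.595,.291])
def pose(cx,cy,z,dyaw=0.,feed=.05):  # heel offset (m) in the corner frame
    arm.move_straight([*(C+M@np.array([cx-.0707,cy-.0707])),z],down(YAW+np.pi/4+np.radians(dyaw)),feed=feed)
def ft():
    s=arm.state(); f=np.array(s["ft_force"]); p=np.array(s["tcp_pos"]); h=M.T@(p[:2]-C)+.0707
    return np.r_[M.T@f[:2],f[2]],s["torque"][2],h*1000,p[2]*1000,s
E
python3 - <<'E'
from h import *
pose(-.012,-.022,.034,feed=.12); arm.hold(.2); f0,t0,h,z,s=ft(); print("bias",f0.round(2),round(t0,3),h.round(1),z)
b=f0
for zz in np.arange(.031,.022,-.001):
    pose(-.012,-.022,zz,feed=.02); arm.hold(.05); f,t,h,z,s=ft(); print(round(zz,4),(f-b).round(2),round(z,2))
    if f[2]-b[2]>3: break
print(s["t"],s["grip_width"]*85)
np.save("bias.npy",np.r_[b,t0,zz])
E
```

```text
bias [ 1.18 -0.16 -2.41] 0.02 [-11.7 -21.9] 34.57338425551184
0.031 [-1.39  0.58 -0.08] 30.96
0.03 [-1.01 -0.48 -0.92] 29.98
0.029 [ 0.01 -0.01 -0.07] 28.99
0.028 [-1.23 -1.19 -0.88] 27.95
0.027 [-0.52 -0.63  0.4 ] 26.98
0.026 [-3.03 -0.39  8.34] 26.25
13.9917 10.666021372749595
```

Run:
```python
from h import *
b=np.load("bias.npy"); z0=.0262; x=-.012; y=-.022
def go(x,y,d=0,feed=.03):
    pose(x,y,z0,d,feed); arm.hold(.08); f,t,h,z,s=ft(); f=f-b[:3]
    print(np.round([x*1e3,y*1e3],1),"f",f.round(1),"tz",round(t-b[3],2),"h",h.round(2),"z",round(z,2),"t",round(s["t"],1)); return f
go(-.005,y)
x=-.005
while x<.006:
    x+=.001
    if go(x,y)[0]<-9: break
np.save("xy.npy",[x,y])
```

```text
[ -5. -22.] f [1.4 0.9 2.7] tz -0.04 h [ -4.62 -21.88] z 26.27 t 14.5
[ -4. -22.] f [-5.1  1.2  7.7] tz -0.01 h [ -4.5  -21.94] z 26.24 t 14.8
[ -3. -22.] f [-8.3  2.4 10.9] tz 0.05 h [ -4.06 -22.05] z 26.25 t 15.1
[ -2. -22.] f [-9.7  2.5 12.2] tz 0.13 h [ -3.39 -22.17] z 26.23 t 15.5
```

```bash
cat >> h.py <<'E'
b=np.load("bias.npy")
def go(x,y,d=0,z0=.0266,feed=.03,hold=.08):
    pose(x,y,z0,d,feed); arm.hold(hold); f,t,h,z,s=ft(); f=f-b[:3]
    print(np.round([x*1e3,y*1e3],1),d,"f",f.round(1),"tz",round(t-b[3],2),"h",h.round(2),"z",round(z,2),"t",round(s["t"],1),"g",round(s["grip_width"]*85,1)); return f,t-b[3],h
E
python3 - <<'E'
from h import *
x,y=-.002,-.022
go(x,y)
while x<.006:
    x+=.001
    if go(x,y)[0][0]<-10: break
np.save("xy.npy",[x,y])
im=arm.snapshot("wrist"); cv2.imwrite("pics/w2.png",im[:,:,::-1])
E
```

```text
[ -2. -22.] 0 f [-1.1  0.5  0.8] tz -0.01 h [ -1.97 -22.04] z 26.47 t 15.8 g 10.8
[ -1. -22.] 0 f [-1.7  1.   0.6] tz -0.01 h [ -0.99 -22.03] z 26.54 t 16.1 g 10.5
[  0. -22.] 0 f [-1.1 -0.3  0.3] tz -0.02 h [-1.000e-02 -2.203e+01] z 26.59 t 16.5 g 10.6
[  1. -22.] 0 f [-1.7  0.9  0.6] tz -0.01 h [  1.03 -22.01] z 26.59 t 16.8 g 10.4
[  2. -22.] 0 f [-2.2  0.4 -0.4] tz 0.04 h [  2.03 -22.02] z 26.59 t 17.1 g 10.4
[  3. -22.] 0 f [-6.9  1.3  2.2] tz -0.02 h [  2.07 -22.05] z 26.48 t 17.5 g 10.7
[  4. -22.] 0 f [-12.4   4.3   6.8] tz -0.05 h [  2.11 -22.04] z 26.43 t 17.8 g 10.7
```

View pics/w2.png

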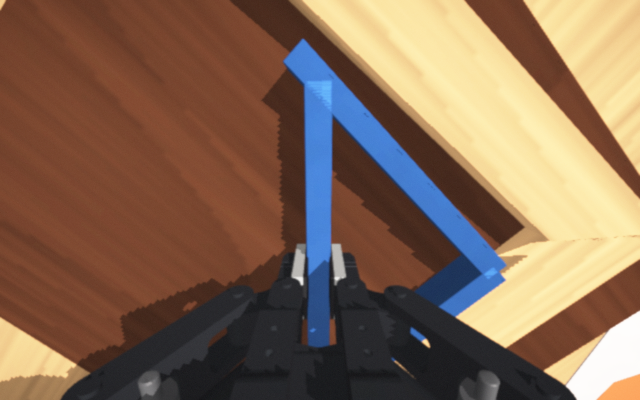

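Wrist view: the square lies flat on the board. One leg touches bar_a at the lower right, and there is a shadow gap to the tilted bar_b. Contact with bar_a is even (moment near zero), so I now push towards bar_b.

Run:
```python
from h import *
x,y=.004,-.022
go(x,-.014)
y=-.014
while y<.008:
    y+=.0015
    f,t,h=go(x,y,hold=.05)
    if f[1]<-14 or abs(f[0])>30: break
np.save("xy.npy",[x,y])
```

```text
[  4. -14.] 0 f [-9.2 -1.3  3.3] tz -0.09 h [  2.08 -14.67] z 26.26 t 18.3 g 10.5
[  4.  -12.5] 0 f [-10.1  -5.8   4.8] tz -0.06 h [  2.04 -13.47] z 26.24 t 18.6 g 10.5
[  4. -11.] 0 f [-10.7  -6.6   4.6] tz -0.03 h [  2.03 -12.04] z 26.25 t 18.9 g 10.5
[ 4.  -9.5] 0 f [-8.7 -7.1  5.3] tz 0.03 h [  2.06 -10.63] z 26.26 t 19.2 g 10.8
[ 4. -8.] 0 f [-8.5 -8.5  5.8] tz -0.03 h [ 2.08 -9.2 ] z 26.26 t 19.5 g 10.1
[ 4.  -6.5] 0 f [-9.1 -8.6  6.1] tz 0.03 h [ 2.1  -7.72] z 26.26 t 19.8 g 10.5
[ 4. -5.] 0 f [-8.9 -7.5  5.4] tz -0.02 h [ 2.09 -6.22] z 26.28 t 20.1 g 10.6
[ 4.  -3.5] 0 f [-8.5 -8.8  5.7] tz 0.01 h [ 2.08 -4.74] z 26.28 t 20.4 g 10.4
[ 4. -2.] 0 f [-9.1 -7.9  5.8] tz -0.04 h [ 2.08 -3.23] z 26.28 t 20.7 g 10.5
[ 4.  -0.5] 0 f [-9.3 -8.8  5.8] tz 0.0 h [ 2.08 -1.74] z 26.29 t 21.0 g 10.6
[4. 1.] 0 f [-8.  -8.7  6. ] tz -0.02 h [ 2.09 -0.25] z 26.27 t 21.3 g 10.6
[4.  2.5] 0 f [-9.7 -7.8  6.5] tz -0.02 h [2.08 1.24] z 26.27 t 21.6 g 10.5
[4. 4.] 0 f [ -9.4 -14.2   8.5] tz -0.18 h [1.89 2.16] z 26.27 t 21.9 g 10.3
```

Run:
```python
from h import *
for x,y in ((5,5),(5.5,5.5),(6,6)):
    f,t,h=go(x/1e3,y/1e3,hold=.3)
print("yaw probe")
for d in (.4,-.4,0): go(.006,.006,d,hold=.3)
c=arm.calibration("wrist"); im=arm.snapshot("wrist"); cv2.imwrite("pics/w3.png",im[:,:,::-1])
top=arm.snapshot("top"); cv2.imwrite("pics/top3.png",top[:,:,::-1])
import pickle; pickle.dump((c,im,top),open("v3.pkl","wb"))
```

```text
[5. 5.] 0 f [-12.9 -23.1  16. ] tz -0.13 h [1.89 2.22] z 26.27 t 22.5 g 10.4
[5.5 5.5] 0 f [-14.6 -26.4  19.2] tz -0.13 h [1.93 2.26] z 26.25 t 23.0 g 10.5
[6. 6.] 0 f [-16.8 -30.7  22.6] tz -0.13 h [1.99 2.28] z 26.25 t 23.6 g 10.5
yaw probe
[6. 6.] 0.4 f [-16.8 -30.7  22.5] tz -0.4 h [1.96 2.29] z 26.24 t 24.1 g 10.3
[6. 6.] -0.4 f [-16.7 -30.6  21.6] tz 0.16 h [1.9  2.28] z 26.22 t 24.7 g 10.4
[6. 6.] 0 f [-16.5 -30.3  22.6] tz -0.08 h [1.91 2.28] z 26.22 t 25.2 g 10.0
```

View pics/w3.png

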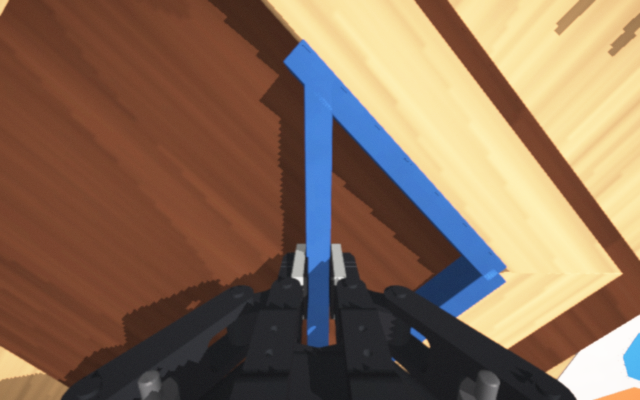

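View pics/top3.png

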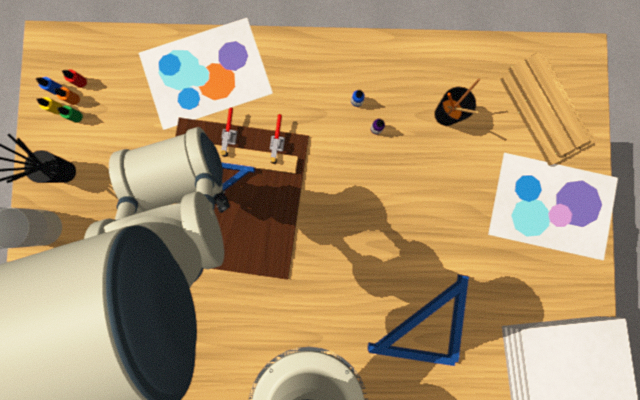

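In the wrist view both legs lie against both bars with no visible gap and the mitre is closed. The top view shows the bottles and the cup unmoved. Next I balance the pressure, check the angle numerically and recheck it under the held pose.

Run:
```python
from h import *
from edge import edge,line,meet
go(.0065,.005,-.15,z0=.0266,hold=.4); go(.0065,.005,-.15,z0=.0266,hold=.5)
c=arm.calibration("wrist"); im=arm.snapshot("wrist")
L=[line(ray(c,edge(im,*e,w=8),.028)) for e in ([(620,272),(520,343)],[(620,272),(418,3)],[(500,262),(312,48)],[(500,283),(430,338)])]
for l in L: print(np.degrees(np.arctan(l[1][1]/l[1][0])).round(2),round(l[2],2),l[3])
print("outer corner",meet(L[0],L[1]),"expect",C+M@[.042,.042])
for n in ("ink_blue","ink_violet","brush_cup"): arm.snapshot("top"); print(n,arm.search_frame(n,"top")[:1])
```

```text
[6.5 5. ] -0.15 f [-22.  -20.2  21.9] tz 0.0 h [2.02 2.15] z 26.23 t 26.0 g 10.5
[6.5 5. ] -0.15 f [-21.6 -20.7  22.2] tz -0.04 h [2.04 2.14] z 26.24 t 26.7 g 10.7
83.21 0.05 60
-7.07 0.03 60
-6.96 0.05 60
83.36 0.19 43
outer corner [0.64256454 0.32994923] expect [0.64174156 0.32765006]
ink_blue [{'rect': [353.4, 89.7, 8.5, 15.3], 'conf': 0.59}]
ink_violet [{'rect': [373.2, 118.6, 12.0, 17.2], 'conf': 0.44}]
brush_cup [{'rect': [435.1, 80.5, 46.3, 44.7], 'conf': 0.79}]
```

```bash
python3 -c "
from h import *
print(arm.sign_off())"
```

```text
the job is handed in; nothing more can be done
None
```

I laid the small blue square flat inside the corner and handed the job in with the gripper still holding it there. It presses on each bar with about 21 N, the corner measures 90.3° in the wrist camera (a few tenths of a degree is within its error), and the bottles and brush cup have not moved.

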